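# Brace the spice jar and twist off its cap

## Robot

A 6-joint arm with a two-finger parallel gripper is mounted at the origin on a cart in front of the work surface, level with it; the furniture and walls round the work are solid. World frame = base frame: x ahead of the robot, y to its left, z up, the work surface at z = 0. Lengths are in m, angles in rad, forces in N, time in s.
With the tool pointing down it reaches from about 0.15 to 0.775 m from the base axis. Payload 6.1 kg.
Tool frame: the origin (TCP) lies on the centre line of the jaws, within the pads' length; the fingertips stand env.nose_length ahead of it and the grasp point (between the pads) lies 2 mm behind it (env.nose_length is the distance from the TCP to the fingertips, in m); z points along the fingers, y is the line along which they close (so a half turn about z gives the same grasp; the last joint's range is limited). The gripper opens to 85 mm and grips with 20 to 120 N. Pads are 22 mm wide; open, the fingers measure 114 mm over their backs; the gripper's body (76 mm by 85 mm) begins 54 mm behind the grasp point. The pads swing forward as they close: fully open they stand 13 mm farther back than shut.
Start: joints at [-1.188, 0.126, -0.04, 1.405, 0, 1.571], TCP at [0.196, -0.487, 0.248] pointing down, gripper open.
Joint ranges: [-2.72, 2.72], [-0.95, 1.95], [-1.27, 1.35], [-1.78, 2.02], [-1.46, 1.47], [-3.14, 3.14]. Speed limits (rad/s): [2.39, 2.39, 3.01, 3.14, 3.14, 3.14].

## Interface

Orientations are given as a unit quaternion [x, y, z, w].
In Python, from workcell import telemetry, vision, job, finder, env gives the robot as it stands. The module is installed in compiled form; this text tells all that it offers.
- The arm moves only by the shell command python3 -m handwheel 'ROWS' [FORCE]. ROWS is JSON, a list of rows, each an object of numbers: "x", "y", "z": the shift along the tool's x, y, z each as a share of 0.4 m, from -1 to 1; "rx", "ry", "rz": the turn, a rotation vector about the tool's x, y, z each as a share of 45 degrees, from -1 to 1; "hand": the finger opening in mm, from 0 to 85.4. In form: [{"x": .., "y": .., "z": .., "rx": .., "ry": .., "rz": .., "hand": ..}, ...]. A call has 1 to 10 rows; each row is the pose to reach, as a shift and turn from the pose commanded when the call began, along the tool's axes at that moment; what a row does not reach only later rows make up. A row lasts 1/10 s, in which the tool goes at most 50 mm and 8.59 degrees, less where a joint would pass 70% of its speed; a pose out of reach is approached as far as the arm can. A call with a number of a shift or a turn outside -1 to 1 is refused whole. A call with a gripper value outside its range is refused whole. The fingers move at their own pace and stop on an object; FORCE is the grip in N (left out, the last holds). Time passes only in rows, so rows that repeat a pose let the fingers close. It gives the time, the measured TCP pose, the force, the opening and the grip force at its end, in the units of the state.
- telemetry.get_obs(): the state, without advancing time (a new reading comes with each control period).
- vision.get_image(name): name is "scene" or "top" or "wrist"; returns the picture (420x560x3 uint8, blue, green, red); there is no depth.
- vision.camera_model(name): a dict with "fx", "fy", "cx", "cy" (pixels), "eye" and "attitude" of the camera in the world. Camera axes: x right, y up, looking along -z (the intrinsics and any distortion apply to the point x, -y, -z); pixel columns grow to the right and rows downward; lengths in m; the calibration is good to about 2 mm. The wrist camera is an equidistant fisheye: a pixel r from the principal point sees the ray r / f radians off the axis. A picture is of the moment at which its call begins: read the wrist's pose just before it. camera_model takes no time and is no camera call; for the wrist camera it gives the pose at the moment of the call.
- job.hand_in(): hands the job in; it is judged then, once.
Trained networks look in the newest picture that a camera, given by its name, has taken for a name from the list of things; names that differ only in an ending like _2 or _b are one class to them, and where a whole thing is asked for, a point or a joint stands for the part that bears it (a point fixed in the world has none). Each returns a list of dicts, best first, with "score" (0 to 1); they miss things now and then, are a little off and sometimes report something else, mostly with a low value. They report only what shows in the picture. A call takes as long as a camera call. They do not tell look-alikes from the thing itself.
- finder.look_for(camera, query): "rect" ([left, top, right, bottom] in pixels, round what is visible of it).
The state is a dict: "t": time; "qpos": joint angles; "dq": joint speeds; "effort": joint torques, N m; "eef_pos": TCP position; "orientation": TCP orientation; "wrist_force": force on the tool from outside, world axes, zero at the start; "ft_torque": the same for the moment, N m; "opening": finger opening in m; "grip_force": force on a finger pad.
Only numpy, scipy, OpenCV 4.12 (cv2) and the standard library are available. Lean on these libraries where they do the work, as an engineer would, in place of code of your own. Each camera call takes 0.05 s, during which the arm holds its last target. There are 200 camera calls.

## Task

Brace the square spice jar against turning by sliding the loose square metal sleeve down over it until the sleeve stands fully home round both the jar's foot and the stand's block. Then twist the tight cap counter-clockwise (seen from above) until its lugs come free, without pulling the jar up, lift the cap straight off, and finish still holding it level in the gripper, still, directly over the mouth with its lower rim 2 to 3 cm above it. The sleeve stays down and the jar stays on its block; leave the pepper mill and the jar of olives where they stand.

Things in the scene. Friction and masses are not known exactly. Their poses are not given: they have to be found in the camera images.
- stand: fixed stand: plate 110 x 110 x 6 mm on the worktop with a square dark block on it, 50 x 50 mm, its top 26 mm above the worktop (upper 4 mm: 47 x 47). Origin: centre of the plate's underside; x, y along the block's sides, z up. The square jar stands on the block, sides flush with it.
- jar: loose white stoneware jar, about 300 g, held on the block by its weight alone: turning the tight cap turns the jar too unless the sleeve braces it. Square foot 50 x 50 mm, 38 mm high, a 47 x 47 mm step up to 42 mm, then a round neck. Origin: centre of its underside (26 mm above the worktop); x, y along its sides, z up.
- jar_mouth (a point): centre of the jar's mouth, the rim of the neck (30 mm diameter), 67 mm above the jar's underside. Three ledges round the neck hold the cap's lugs. A sprung rubber plug in the mouth pushes the cap up with about 12 N; with the cap off it stands 5 mm above the rim.
- cap: loose round ribbed steel cap on the jar, 48 mm diameter, 26 mm high, 60 g. Origin: centre of its lower rim, 46 mm above the jar's underside when closed (4 mm above the jar's step); z up. Three lugs inside hold it. It turns counter-clockwise only, more stiffly than the unbraced jar can resist, without rising. Its x axis starts 0 to 8 degrees counter-clockwise of the jar's x.
- cap_top (a point): centre of the cap's top, 26 mm above its origin, 98 mm above the worktop when closed. The cap lifts off when its x stands 52 to 88 degrees counter-clockwise of the jar's x (aim at 70; a stop follows at 90). When the lugs come free the plug pushes up on the cap with about 10 N. In the sleeve the jar may first give up to 9 degrees.
- sleeve: loose square aluminium sleeve, open at both ends, standing on the worktop, about 180 g: outside 62 x 62 mm, bore 54 x 54 mm, 44 mm high, with a foot flared to about 68 mm over its lowest 8 mm. Origin: centre of its lower end; x and y along its sides, z up. It fits over jar and block in any of four quarter turns with 2 mm play each side; fully home it stands on the stand's plate, origin 6 mm above the stand's origin.
- mill: bystander: pepper mill, clear and grey, 44 mm diameter, 90 mm high; origin at the centre of its underside
- olives: bystander: jar of olives with a red lid, 65 mm diameter, 100 mm high; origin at the centre of its underside
Not all that is in view belongs to the job. There is more than one size of the cap; the one meant has the size given above.

How it is judged:
By the outcome, as a careful person would: the job done as asked, in the order asked, and still so for the second after the job is handed in, while the arm keeps its last pose, push and grip.
It also fails if it takes over 54 s, if anything falls off the work surface, if the arm or the gripper's body presses on something with over 40 N, if the wrist force passes 120 N, or if a joint passes its speed limit or range.

## Working session

There is one attempt and no reset: what is moved stays moved. The work goes in short steps, Python scripts to look and compute and a shell command to move; the robot and the scene stay as the last step left them, time stands still between calls to the robot, and variables do not carry over. Pictures are saved under pics/ and viewed, at most 12 in all, crops included, and the job is handed in when it is done.

```bash
mkdir -p pics; cat > h.py <<'E'
import numpy as np, cv2
from scipy.spatial.transform import Rotation as R
from workcell import telemetry, vision, job, finder, env
E
python3 - <<'E'
from h import *
o=telemetry.get_obs(); print({k:np.round(v,4).tolist() for k,v in o.items()}, env.nose_length)
for c in ("scene","top","wrist"):
    m=vision.camera_model(c); print(c,m)
    im=vision.get_image(c); cv2.imwrite(f"pics/{c}0.png",im)
    for q in ("stand","jar","cap","sleeve","mill","olives"):
        print(c,q,[(np.round(d["rect"]).tolist(),round(d["score"],2)) for d in finder.look_for(c,q)][:4])
a=cv2.imread("pics/scene0.png");b=cv2.imread("pics/top0.png")
E
```

```text
{'t': 0.0, 'qpos': [-1.188, 0.1264, -0.0406, 1.4054, -0.0, 1.5708], 'dq': [-0.0007, -0.001, 0.0002, -0.0001, -0.0013, -0.0001], 'effort': [-0.0001, -43.5912, 35.2924, 0.0171, -0.0, -0.0], 'eef_pos': [0.196, -0.4866, 0.2475], 'orientation': [0.9817, 0.1902, -0.0002, -0.0008], 'wrist_force': [-0.7584, 0.2899, -0.0359], 'ft_torque': [0.0063, -0.0086, 0.0495], 'grip_force': 0.0, 'opening': 0.0852} 0.017
scene {'fx': 447.96165356136146, 'fy': 447.96165356136146, 'cx': 276.6137905777886, 'cy': 206.96888745307115, 'eye': array([-0.02648367,  0.54545362,  0.74336543]), 'attitude': array([-0.16431975,  0.38465793,  0.84281491, -0.33867436])}
scene stand [([321.0, 183.0, 376.0, 216.0], 0.88)]
scene jar []
scene cap [([365.0, 215.0, 379.0, 229.0], 0.62), ([340.0, 158.0, 364.0, 179.0], 0.58), ([310.0, 168.0, 320.0, 183.0], 0.54)]
scene sleeve [([229.0, 252.0, 269.0, 295.0], 0.87)]
scene mill [([261.0, 186.0, 276.0, 220.0], 0.79)]
scene olives [([163.0, 274.0, 205.0, 333.0], 0.62)]
top {'fx': 406.55255772892895, 'fy': 406.55255772892895, 'cx': 281.14328132918655, 'cy': 207.3847375016862, 'eye': array([ 3.71305906e-01, -6.36656177e-04,  9.78006942e-01]), 'attitude': array([-0.04921361,  0.03499686,  0.71263848, -0.69892749])}
top stand [([359.0, 179.0, 413.0, 227.0], 0.91)]
top jar [([377.0, 191.0, 406.0, 217.0], 0.61)]
top cap [([380.0, 150.0, 393.0, 164.0], 0.76), ([360.0, 244.0, 375.0, 257.0], 0.53)]
top sleeve [([211.0, 200.0, 249.0, 233.0], 0.72)]
top mill [([300.0, 155.0, 319.0, 176.0], 0.52)]
top olives [([138.0, 195.0, 179.0, 226.0], 0.83), ([375.0, 190.0, 404.0, 215.0], 0.73)]
wrist {'fx': 325.19226210127806, 'fy': 325.19226210127806, 'cx': 279.5067659872758, 'cy': 209.36691490530418, 'eye': array([ 0.26183483, -0.46162583,  0.37368994]), 'attitude': array([-0.1159199 ,  0.07805559, -0.55407708,  0.82065126])}
wrist stand []
wrist jar []
wrist cap []
wrist sleeve []
wrist mill []
wrist olives []
```

View pics/top0.png

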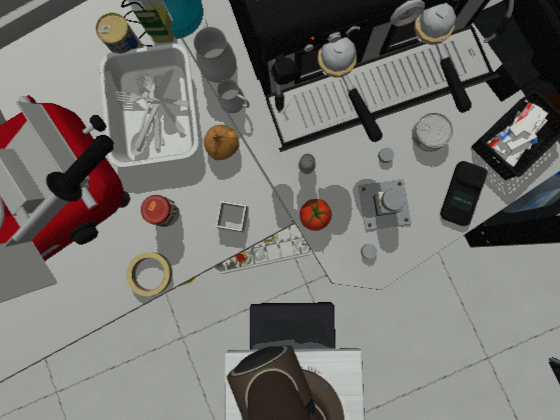

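View pics/scene0.png

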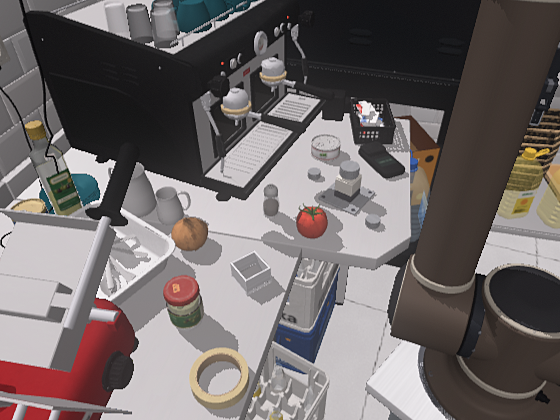

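Top view: the sleeve is at (232,216) and the stand with jar and cap at (385,205), cap top about (391,203). Possible mix-ups for the cap are the loose small lids at (386,157) and (369,251) and the white round tin at (433,131). For the sleeve it is the tape ring at (149,273). The cap meant is the one on the jar, on the stand. I'll check this in one close crop.

```bash
cat >> h.py <<'E'
def ray(c,u,v,m=None):
    m=m or vision.camera_model(c); x=(u-m["cx"])/m["fx"]; y=(v-m["cy"])/m["fy"]
    if c=="wrist":
        r=np.hypot(x,y); s=np.sin(r)/max(r,1e-9); d=np.array([x*s,-y*s,-np.cos(r)])
    else: d=np.array([x,-y,-1.])
    return np.array(m["eye"]), R.from_quat(m["attitude"]).apply(d)
def at_z(c,u,v,z,m=None):
    e,d=ray(c,u,v,m); return e+d*(z-e[2])/d[2]
def proj(c,P,m=None):
    m=m or vision.camera_model(c); p=R.from_quat(m["attitude"]).inv().apply(np.atleast_2d(P)-m["eye"])
    x,y,z=p[:,0],-p[:,1],-p[:,2]
    if c=="wrist":
        r=np.hypot(x,y); k=np.arctan2(r,z)/np.maximum(r,1e-9)
    else: k=1/z
    return np.c_[m["cx"]+m["fx"]*x*k, m["cy"]+m["fy"]*y*k]
E
python3 - <<'E'
from h import *
for n,u,v,z in [("sleeve top",232,216,.044),("stand plate",386,204,.006),("cap top",391,203,.098),("lid a",386,156,.02),("lid b",369,251,.02),("mill",308,163,.09),("olives",158,210,.1),("tomato",316,214,.03),("onion",221,142,.05)]:
    print(n,at_z("top",u,v,z).round(3))
t=cv2.imread("pics/top0.png")
a=cv2.resize(t[140:265,340:440],None,fx=4.7,fy=4.7,interpolation=cv2.INTER_CUBIC)
b=cv2.resize(t[190:240,205:255],None,fx=6,fy=6,interpolation=cv2.INTER_CUBIC)
o=np.zeros((max(a.shape[0],300),a.shape[1]+300,3),np.uint8);o[:a.shape[0],:a.shape[1]]=a;o[:300,a.shape[1]:]=b
cv2.imwrite("pics/crop1.png",o)
E
```

```text
sleeve top [0.466 0.131 0.044]
stand plate [ 0.491 -0.234  0.006]
cap top [ 0.481 -0.223  0.098]
lid a [ 0.605 -0.236  0.02 ]
lid b [ 0.38  -0.185  0.02 ]
mill [ 0.576 -0.045  0.09 ]
olives [0.476 0.286 0.1  ]
tomato [ 0.468 -0.064  0.03 ]
onion [0.64  0.156 0.05 ]
```

View pics/crop1.png

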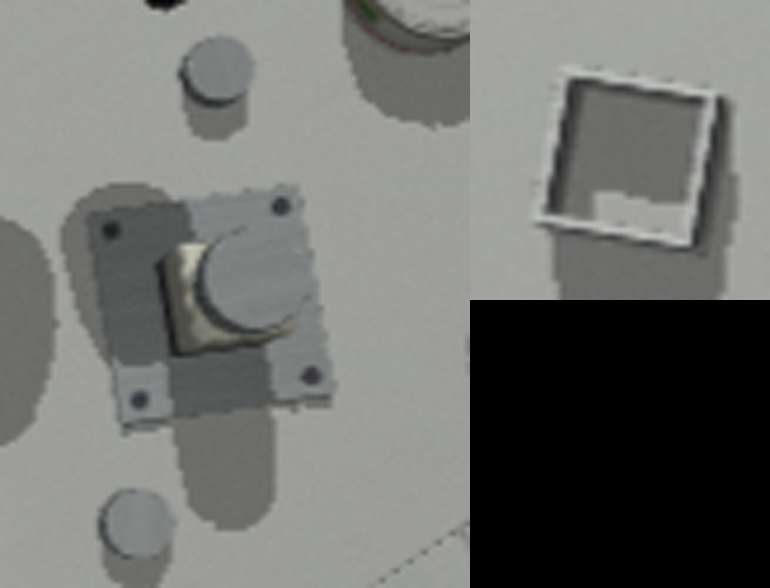

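Confirmed: the 48 mm cap sits on the white jar at crop (255,278), and the two loose lids are only about 37 mm. Next come yaws and the first hover move.

```bash
cat >> h.py <<'E'
def go(x=None,y=None,z=None,yaw=None,level=True):
    """shares for a tool-down pose with tool x at yaw (deg), from the present pose"""
    o=telemetry.get_obs(); r=R.from_quat(o["orientation"]); p=np.array(o["eef_pos"])
    t=np.array([p[i] if q is None else q for i,q in enumerate((x,y,z))])
    X=r.as_matrix()[:,0]; cy=np.degrees(np.arctan2(X[1],X[0])); yw=cy if yaw is None else yaw
    tr=R.from_euler("z",yw,degrees=True)*R.from_euler("x",180,degrees=True)
    print("yaw now",round(cy,2),"t",round(o["t"],2),"p",p.round(4),"shift",(r.inv().apply(t-p)/0.4).round(4),"turn",(np.degrees((r.inv()*tr).as_rotvec())/45).round(4))
E
python3 - <<'E'
from h import *
s=np.array([at_z("top",u,v,.044)[:2] for u,v in [(220.5,201.3),(246.7,205.5),(242,231),(215.8,226.7)]])
p=np.array([at_z("top",u,v,.006)[:2] for u,v in [(358.7,184.7),(402.8,179.8),(410.2,224),(366,230.4)]])
for n,c in (("sleeve",s),("plate",p)):
    e=np.roll(c,-1,0)-c; print(n,c.mean(0).round(4),np.linalg.norm(e,axis=1).round(4),(np.degrees(np.arctan2(e[:,1],e[:,0]))%90).round(1))
go(.40,.10,.26,-10)
E
```

```text
sleeve [0.4655 0.133 ] [0.062  0.06   0.0616 0.06  ] [79.7 79.1 79.6 79.5]
plate [ 0.4895 -0.2298] [0.1069 0.1078 0.1062 0.1114] [5.2 6.3 7.1 6.6]
yaw now 21.93 t 1.05 p [ 0.1961 -0.487   0.2483] shift [ 1.021  -1.1708 -0.0292] turn [ 0.     -0.      0.7096]
```

```bash
M='{"x":0.71,"y":-0.82,"z":-0.03,"rz":0.71}'; python3 -m handwheel '[{"x":0.71,"y":-0.82,"z":-0.03,"rz":0.71},{"x":0.71,"y":-0.82,"z":-0.03,"rz":0.71},{"x":0.71,"y":-0.82,"z":-0.03,"rz":0.71},{"x":0.71,"y":-0.82,"z":-0.03,"rz":0.71},{"x":0.71,"y":-0.82,"z":-0.03,"rz":0.71},{"x":0.71,"y":-0.82,"z":-0.03,"rz":0.71},{"x":0.71,"y":-0.82,"z":-0.03,"rz":0.71},{"x":0.71,"y":-0.82,"z":-0.03,"rz":0.71},{"x":0.71,"y":-0.82,"z":-0.03,"rz":0.71},{"x":0.71,"y":-0.82,"z":-0.03,"rz":0.71}]'
python3 -c "
from h import *
go(.40,.10,.26,-10.5); print(np.round(telemetry.get_obs()['qpos'],3))"
```

```text
yaw now 21.93 t 1.05 p [ 0.1961 -0.487   0.2483] shift [ 1.021  -1.1708 -0.0292] turn [ 0.     -0.      0.7207]
[-1.188  0.126 -0.04   1.405 -0.     1.571]validation failed for argument at $[0]...
```

```bash
python3 -m handwheel '[{"x":0.71,"y":-0.82,"z":-0.03,"rx":0,"ry":0,"rz":0.71,"hand":85},{"x":0.71,"y":-0.82,"z":-0.03,"rx":0,"ry":0,"rz":0.71,"hand":85},{"x":0.71,"y":-0.82,"z":-0.03,"rx":0,"ry":0,"rz":0.71,"hand":85},{"x":0.71,"y":-0.82,"z":-0.03,"rx":0,"ry":0,"rz":0.71,"hand":85},{"x":0.71,"y":-0.82,"z":-0.03,"rx":0,"ry":0,"rz":0.71,"hand":85},{"x":0.71,"y":-0.82,"z":-0.03,"rx":0,"ry":0,"rz":0.71,"hand":85},{"x":0.71,"y":-0.82,"z":-0.03,"rx":0,"ry":0,"rz":0.71,"hand":85},{"x":0.71,"y":-0.82,"z":-0.03,"rx":0,"ry":0,"rz":0.71,"hand":85},{"x":0.71,"y":-0.82,"z":-0.03,"rx":0,"ry":0,"rz":0.71,"hand":85},{"x":0.71,"y":-0.82,"z":-0.03,"rx":0,"ry":0,"rz":0.71,"hand":85}]'
python3 -c "
from h import *
go(.40,.10,.26,-10.5); print(np.round(telemetry.get_obs()['qpos'],3))"
```

```text
t: 2.05
eef_pos: [0.338, -0.0726, 0.2606]
orientation: [0.997, -0.083, 0.001, -0.001]
wrist_force: [-0.6, -0.1, -0.6]
opening: 0.085
grip_force: 0.0
yaw now -9.52 t 2.05 p [ 0.338  -0.0726  0.2606] shift [ 0.0815 -0.4513  0.0021] turn [-0.0015 -0.0013  0.0218]
[-2.130e-01 -2.130e-01 -3.350e-01  1.448e+00  1.000e-03  3.095e+00]
```

```bash
python3 -m handwheel '[{"x":0.2,"y":-0.48,"z":0,"rx":0,"ry":0,"rz":-0.99,"hand":85},{"x":0.2,"y":-0.48,"z":0,"rx":0,"ry":0,"rz":-0.99,"hand":85},{"x":0.2,"y":-0.48,"z":0,"rx":0,"ry":0,"rz":-0.99,"hand":85},{"x":0.2,"y":-0.48,"z":0,"rx":0,"ry":0,"rz":-0.99,"hand":85},{"x":0.2,"y":-0.48,"z":0,"rx":0,"ry":0,"rz":-0.99,"hand":85},{"x":0.2,"y":-0.48,"z":0,"rx":0,"ry":0,"rz":-0.99,"hand":85},{"x":0.2,"y":-0.48,"z":0,"rx":0,"ry":0,"rz":-0.99,"hand":85}]'
python3 -c "
from h import *
go(.463,.133,.26,79.5)"
```

```text
t: 2.75
eef_pos: [0.4489, 0.0977, 0.2601]
orientation: [0.955, 0.295, -0.0, 0.0]
wrist_force: [0.9, 0.2, -0.1]
opening: 0.0849
grip_force: 0.0
yaw now 34.36 t 2.75 p [0.4489 0.0977 0.2601] shift [ 0.0788 -0.053   0.0002] turn [-5.0000e-04  1.2000e-03 -1.0031e+00]
```

```bash
python3 -m handwheel '[{"x":0.04,"y":-0.053,"z":0,"rx":0,"ry":0,"rz":-1,"hand":85},{"x":0.04,"y":-0.053,"z":0,"rx":0,"ry":0,"rz":-1,"hand":85},{"x":0.04,"y":-0.053,"z":0,"rx":0,"ry":0,"rz":-1,"hand":85},{"x":0.04,"y":-0.053,"z":0,"rx":0,"ry":0,"rz":-1,"hand":85},{"x":0.04,"y":-0.053,"z":0,"rx":0,"ry":0,"rz":-1,"hand":85},{"x":0.04,"y":-0.053,"z":0,"rx":0,"ry":0,"rz":-1,"hand":85},{"x":0.04,"y":-0.053,"z":0,"rx":0,"ry":0,"rz":-1,"hand":85}]'
python3 - <<'E'
from h import *
go(.463,.133,.26,79.5)
m=vision.camera_model("wrist"); im=vision.get_image("wrist"); cv2.imwrite("pics/w1.png",im)
np.save("m1.npy",m,allow_pickle=True)
print(proj("wrist",[[.4655,.133,.044]],m).round(), finder.look_for("wrist","sleeve"))
E
```

```text
t: 3.45
eef_pos: [0.45, 0.1234, 0.2608]
orientation: [0.77, 0.638, 0.0, 0.0]
wrist_force: [-0.9, 0.1, 0.5]
opening: 0.0848
grip_force: 0.0
yaw now 79.26 t 3.45 p [0.45   0.1234 0.2608] shift [0.0296 0.0276 0.002 ] turn [ 0.0009 -0.0001 -0.0054]
[[291. 172.]] []
```

View pics/w1.png

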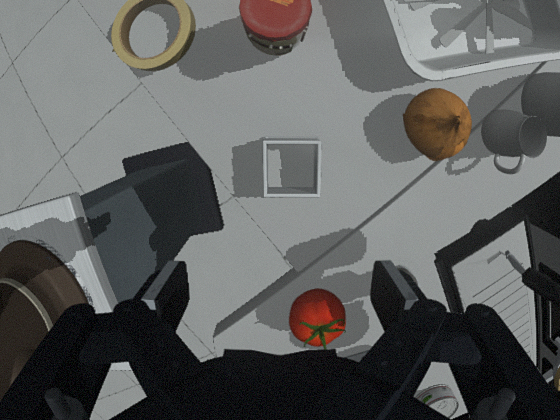

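The sleeve shows at (263–321, 139–197) in the wrist view, with the tomato at (318,318) and the fingers below. I'll refine this.

```bash
cat >> h.py <<'E'
def rimfit(im,box,th,c,z,m):
    x0,y0,x1,y1=box; g=cv2.cvtColor(im,cv2.COLOR_BGR2GRAY)[y0:y1,x0:x1]
    n,l,st,_=cv2.connectedComponentsWithStats((g>th).astype(np.uint8),connectivity=8)
    k=1+np.argmax(st[1:,2]*st[1:,3]); ys,xs=np.nonzero(l==k)
    P=np.array([at_z(c,u+x0,v+y0,z,m)[:2] for u,v in zip(xs,ys)])
    r=cv2.minAreaRect((P*1000).astype(np.float32)); return np.round(r[0],1),np.round(r[1],1),round(r[2],1),len(xs)
E
python3 - <<'E'
from h import *
im=cv2.imread("pics/w1.png"); m=np.load("m1.npy",allow_pickle=True).item()
for th in (170,185,200,215): print("w",th,rimfit(im,(252,130,332,207),th,"wrist",.044,m))
t=cv2.imread("pics/top0.png"); mt=vision.camera_model("top")
for th in (170,185,200,215): print("t",th,rimfit(t,(210,195,252,238),th,"top",.044,mt))
s=cv2.imread("pics/scene0.png"); ms=vision.camera_model("scene")
for th in (170,190,205): print("s",th,rimfit(s,(225,245,275,298),th,"scene",.044,ms))
E
```

```text
w 170 (array([467.3, 136.4]), array([59.9, 60.3]), 78.7, 346)
w 185 (array([436.4, 124.1]), array([0., 0.]), 0.0, 1)Traceback (most recent call last):
  File "<stdin>", line 3, in <module>
  File "h.py", line 29, in rimfit
    k=1+np.argmax(st[1:,2]*st[1:,3]); ys,xs=np.nonzero(l==k)
        ~~~~~~~~~^^^^^^^^^^^^^^^^^^^
    return _wrapfunc(a, 'argmax', axis=axis, out=out, **kwds)
    return bound(*args, **kwds)
ValueError: attempt to get argmax of an empty sequence
```

```bash
python3 -c "
from h import *
go(.4673,.1364,.040,78.7)"
```

```text
yaw now 79.28 t 3.55 p [0.4501 0.1239 0.2607] shift [0.0387 0.0362 0.5517] turn [ 0.0007 -0.0001  0.013 ]
```

```bash
python3 -m handwheel '[{"x":0.039,"y":0.036,"z":0.1,"rx":0,"ry":0,"rz":0.013,"hand":85},{"x":0.039,"y":0.036,"z":0.2,"rx":0,"ry":0,"rz":0.013,"hand":85},{"x":0.039,"y":0.036,"z":0.3,"rx":0,"ry":0,"rz":0.013,"hand":85},{"x":0.039,"y":0.036,"z":0.4,"rx":0,"ry":0,"rz":0.013,"hand":85},{"x":0.039,"y":0.036,"z":0.48,"rx":0,"ry":0,"rz":0.013,"hand":85},{"x":0.039,"y":0.036,"z":0.55,"rx":0,"ry":0,"rz":0.013,"hand":85},{"x":0.039,"y":0.036,"z":0.55,"rx":0,"ry":0,"rz":0.013,"hand":85},{"x":0.039,"y":0.036,"z":0.55,"rx":0,"ry":0,"rz":0.013,"hand":85}]' 40
python3 - <<'E'
from h import *
go(.4673,.1364,.040,78.7)
m=vision.camera_model("wrist"); im=vision.get_image("wrist"); cv2.imwrite("pics/w2.png",im); np.save("m2.npy",m,allow_pickle=True)
E
```

```text
t: 4.35
eef_pos: [0.4673, 0.1374, 0.0408]
orientation: [0.772, 0.635, -0.0, -0.0]
wrist_force: [0.7, -0.3, 0.6]
opening: 0.085
grip_force: 0.0
yaw now 78.86 t 4.35 p [0.4673 0.1374 0.0408] shift [-0.0024  0.0006  0.002 ] turn [-0.0007  0.0004  0.0035]
```

View pics/w2.png

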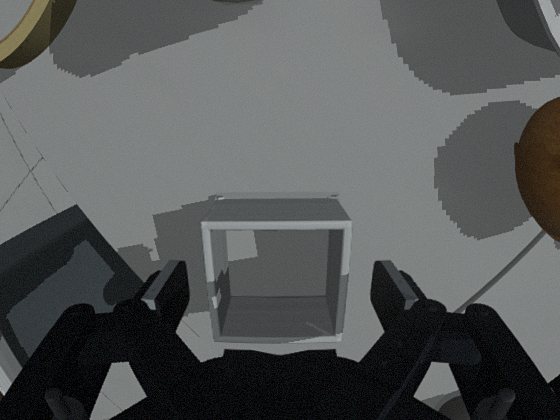

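The sleeve sits centred between the pads (rim 203–352, rows 220–340). Closing on it.

```bash
python3 -m handwheel '[{"x":0,"y":0,"z":0.002,"rx":0,"ry":0,"rz":0,"hand":55},{"x":0,"y":0,"z":0.002,"rx":0,"ry":0,"rz":0,"hand":55},{"x":0,"y":0,"z":0.002,"rx":0,"ry":0,"rz":0,"hand":55},{"x":0,"y":0,"z":0.002,"rx":0,"ry":0,"rz":0,"hand":55},{"x":0,"y":0,"z":0.002,"rx":0,"ry":0,"rz":0,"hand":55},{"x":0,"y":0,"z":0.002,"rx":0,"ry":0,"rz":0,"hand":55},{"x":0,"y":0,"z":0.002,"rx":0,"ry":0,"rz":0,"hand":55},{"x":0,"y":0,"z":0.002,"rx":0,"ry":0,"rz":0,"hand":55}]' 40
python3 -c "
from h import *
go(.4673,.1374,.24,78.7);go(.4895,-.23,.24,96.3)"
```

```text
t: 5.2
eef_pos: [0.4686, 0.1381, 0.0414]
orientation: [0.772, 0.636, 0.001, 0.001]
wrist_force: [-0.5, -0.8, 5.4]
opening: 0.0609
grip_force: 42.6
yaw now 78.94 t 5.2 p [0.4686 0.1381 0.0414] shift [-0.0016 -0.0014 -0.4966] turn [ 0.0038 -0.0017  0.0053]
yaw now 78.94 t 5.2 p [0.4686 0.1381 0.0414] shift [-0.8924  0.2294 -0.4971] turn [ 0.004  -0.0011 -0.3859]
```

```bash
python3 -m handwheel '[{"x":0,"y":0,"z":-0.12,"rx":0,"ry":0,"rz":0,"hand":55},{"x":0,"y":0,"z":-0.25,"rx":0,"ry":0,"rz":0,"hand":55},{"x":0,"y":0,"z":-0.37,"rx":0,"ry":0,"rz":0,"hand":55},{"x":0,"y":0,"z":-0.5,"rx":0,"ry":0,"rz":0,"hand":55},{"x":-0.1,"y":0.03,"z":-0.54,"rx":0,"ry":0,"rz":-0.05,"hand":55},{"x":-0.22,"y":0.06,"z":-0.54,"rx":0,"ry":0,"rz":-0.1,"hand":55},{"x":-0.34,"y":0.09,"z":-0.54,"rx":0,"ry":0,"rz":-0.15,"hand":55},{"x":-0.46,"y":0.12,"z":-0.54,"rx":0,"ry":0,"rz":-0.2,"hand":55},{"x":-0.58,"y":0.15,"z":-0.54,"rx":0,"ry":0,"rz":-0.25,"hand":55},{"x":-0.7,"y":0.18,"z":-0.54,"rx":0,"ry":0,"rz":-0.3,"hand":55}]'
python3 -c "
from h import *
go(.495,-.28,.26,96.3)"
```

```text
t: 6.2
eef_pos: [0.4841, -0.1528, 0.2565]
orientation: [0.691, 0.723, 0.0, 0.001]
wrist_force: [1.4, -0.3, -2.4]
opening: 0.0609
grip_force: 46.2
yaw now 92.53 t 6.2 p [ 0.4841 -0.1528  0.2565] shift [-0.3188  0.0132 -0.0086] turn [ 0.0021  0.0007 -0.0837]
```

```bash
python3 -m handwheel '[{"x":-0.1,"y":0.01,"z":0,"rx":0,"ry":0,"rz":-0.04,"hand":55},{"x":-0.2,"y":0.013,"z":-0.005,"rx":0,"ry":0,"rz":-0.08,"hand":55},{"x":-0.29,"y":0.013,"z":-0.005,"rx":0,"ry":0,"rz":-0.08,"hand":55},{"x":-0.31,"y":0.013,"z":-0.005,"rx":0,"ry":0,"rz":-0.08,"hand":55},{"x":-0.31,"y":0.013,"z":-0.005,"rx":0,"ry":0,"rz":-0.08,"hand":55},{"x":-0.31,"y":0.013,"z":-0.005,"rx":0,"ry":0,"rz":-0.08,"hand":55}]'
python3 - <<'E'
from h import *
go(.495,-.28,.26,96.3)
m=vision.camera_model("wrist"); im=vision.get_image("wrist"); cv2.imwrite("pics/w3.png",im); np.save("m3.npy",m,allow_pickle=True)
for q in ("cap","jar","stand"): print(q,[(np.round(d["rect"]).tolist(),round(d["score"],2)) for d in finder.look_for("wrist",q)])
c=im[40:280,150:430]; cv2.imwrite("pics/w3c.png",cv2.resize(c,None,fx=2.5,fy=2.5,interpolation=cv2.INTER_CUBIC))
E
```

```text
t: 6.8
eef_pos: [0.4947, -0.2737, 0.2578]
orientation: [0.669, 0.743, 0.0, -0.0]
wrist_force: [0.4, 0.4, -1.2]
opening: 0.0609
grip_force: 46.2
yaw now 96.06 t 6.8 p [ 0.4947 -0.2737  0.2578] shift [-0.0157 -0.001  -0.0055] turn [ 0.0003 -0.0006 -0.0054]
cap [([172.0, 81.0, 202.0, 110.0], 0.9), ([250.0, 120.0, 307.0, 172.0], 0.76), ([362.0, 146.0, 396.0, 173.0], 0.7)]
jar [([256.0, 118.0, 305.0, 171.0], 0.54)]
stand [([232.0, 94.0, 327.0, 189.0], 0.68), ([205.0, 196.0, 355.0, 345.0], 0.46)]
```

View pics/w3c.png

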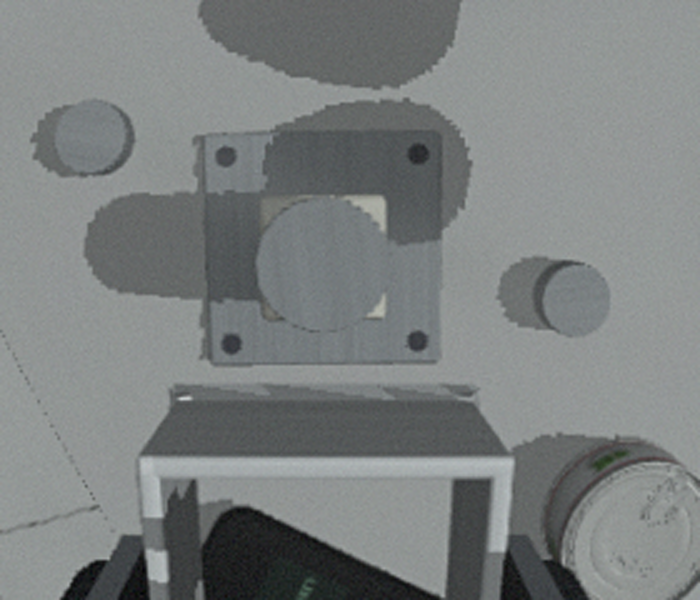

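The wrist crop shows the cap at (322,264), the jar's step corners at (262,196), (385,195) and (385,318), the plate around them, and the held sleeve's rim edge along row 457.

```bash
python3 - <<'E'
from h import *
m=np.load("m3.npy",allow_pickle=True).item()
f=lambda u,v,z: at_z("wrist",u/2.5+150-.3,v/2.5+40-.3,z,m)
print("cap",f(322,264,.098).round(4))
for n,z,C in (("plate",.006,[(206,135),(442,131),(440,363),(211,362)]),("holes",.006,[(226,156),(418,153.5),(417,341),(231.5,343.5)])):
    c=np.array([f(u,v,z)[:2] for u,v in C]); e=np.roll(c,-1,0)-c
    print(n,c.mean(0).round(4),np.linalg.norm(e,axis=1).round(4),(np.degrees(np.arctan2(e[:,1],e[:,0]))%90).round(1))
j=np.array([f(u,v,.066)[:2] for u,v in [(262,196),(385,195),(385,318)]]); e=np.diff(j,axis=0)
print("jar",((j[0]+j[2])/2).round(4),np.linalg.norm(e,axis=1).round(4),(np.degrees(np.arctan2(e[:,1],e[:,0]))%90).round(1))
zt=.2578-.0414+.044
s=np.array([f(u,v,zt)[:2] for u,v in [(140,457),(513,457)]]); d=s[1]-s[0]; L=np.linalg.norm(d); n=np.array([d[1],-d[0]])/L
if n[1]>0: n=-n
print("sleeve",L.round(4),np.degrees(np.arctan2(d[1],d[0]))%90,(s.mean(0)+n*.031).round(4),"tcp .4947 -.2737")
# cap circle
im=cv2.imread("pics/w3.png")
# top cam check
print("top cap",at_z("top",340+255/4.7,140+278/4.7,.098).round(4), "holes", np.mean([at_z("top",340+u/4.7,140+v/4.7,.006)[:2] for u,v in [(111,230),(281,206),(312,376),(139,400)]],0).round(4))
E
```

```text
cap [ 0.4896 -0.2286  0.098 ]
plate [ 0.4907 -0.2285] [0.1082 0.1096 0.1091 0.1072] [7.1 6.7 5.8 6.2]
holes [ 0.49  -0.229] [0.088  0.0881 0.0877 0.0882] [6.8 6.7 6.8 6.8]
jar [ 0.4904 -0.2284] [0.0474 0.0484] [6.5 6.7]
sleeve 0.0604 6.047865220745731 [ 0.4957 -0.2762] tcp .4947 -.2737
top cap [ 0.4898 -0.23    0.098 ] holes [ 0.49   -0.2308]
```

```bash
python3 -c "
from h import *
go(.4895,-.2265,.16,96.75)"
```

```text
yaw now 96.14 t 7.0 p [ 0.495  -0.2733  0.2579] shift [ 0.1178 -0.0012  0.2448] turn [ 0.0006  0.0002 -0.0135]
```

```bash
python3 -m handwheel '[{"x":0.06,"y":-0.001,"z":0,"rx":0,"ry":0,"rz":-0.0135,"hand":55},{"x":0.118,"y":-0.001,"z":0.04,"rx":0,"ry":0,"rz":-0.0135,"hand":55},{"x":0.118,"y":-0.001,"z":0.14,"rx":0,"ry":0,"rz":-0.0135,"hand":55},{"x":0.118,"y":-0.001,"z":0.22,"rx":0,"ry":0,"rz":-0.0135,"hand":55},{"x":0.118,"y":-0.001,"z":0.245,"rx":0,"ry":0,"rz":-0.0135,"hand":55},{"x":0.118,"y":-0.001,"z":0.245,"rx":0,"ry":0,"rz":-0.0135,"hand":55},{"x":0.118,"y":-0.001,"z":0.245,"rx":0,"ry":0,"rz":-0.0135,"hand":55},{"x":0.118,"y":-0.001,"z":0.245,"rx":0,"ry":0,"rz":-0.0135,"hand":55}]'
python3 - <<'E'
from h import *
go(.4895,-.2265,.13,96.75)
m=vision.camera_model("wrist"); im=vision.get_image("wrist"); cv2.imwrite("pics/w4.png",im); np.save("m4.npy",m,allow_pickle=True)
print(proj("wrist",[[.490,-.2287,.098]],m).round(1))
c=im[170:370,150:410]
s=vision.get_image("scene"); cv2.imwrite("pics/s4.png",s); d=s[130:230,290:400]
a=cv2.resize(c,None,fx=2,fy=2,interpolation=cv2.INTER_CUBIC); b=cv2.resize(d,None,fx=2.5,fy=2.5,interpolation=cv2.INTER_CUBIC)
o=np.zeros((400,800,3),np.uint8); o[:a.shape[0],:520]=a; o[:250,520:795]=b; cv2.imwrite("pics/w4c.png",o)
E
```

```text
t: 7.8
eef_pos: [0.4905, -0.2281, 0.1615]
orientation: [0.665, 0.747, 0.0, 0.001]
wrist_force: [0.4, 0.7, -1.2]
opening: 0.0611
grip_force: 46.1
yaw now 96.66 t 7.8 p [ 0.4905 -0.2281  0.1615] shift [ 0.0043 -0.0023  0.0788] turn [ 0.0034  0.0021 -0.0021]
[[277.6 233.2]]
```

View pics/w4c.png

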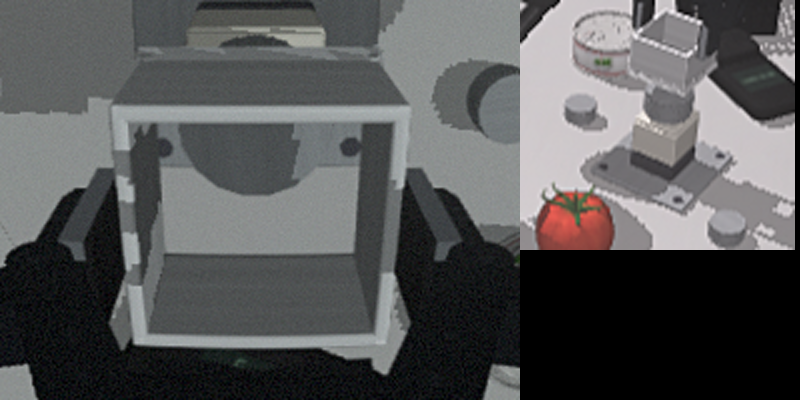

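The sleeve hangs over the cap. Cap and jar centre is at crop u≈254 against the sleeve's bore centre at 259, so it needs about 1.3 mm towards −x.

```bash
python3 -m handwheel '[{"x":0.004,"y":-0.003,"z":0,"rx":0,"ry":0,"rz":-0.002,"hand":55},{"x":0.004,"y":-0.003,"z":0.02,"rx":0,"ry":0,"rz":-0.002,"hand":55},{"x":0.004,"y":-0.003,"z":0.04,"rx":0,"ry":0,"rz":-0.002,"hand":55},{"x":0.004,"y":-0.003,"z":0.06,"rx":0,"ry":0,"rz":-0.002,"hand":55},{"x":0.004,"y":-0.003,"z":0.08,"rx":0,"ry":0,"rz":-0.002,"hand":55},{"x":0.004,"y":-0.003,"z":0.1,"rx":0,"ry":0,"rz":-0.002,"hand":55},{"x":0.004,"y":-0.003,"z":0.11,"rx":0,"ry":0,"rz":-0.002,"hand":55},{"x":0.004,"y":-0.003,"z":0.11,"rx":0,"ry":0,"rz":-0.002,"hand":55}]'
python3 - <<'E'
from h import *
go(.4893,-.2265,.085,96.75); o=telemetry.get_obs();print(o["wrist_force"].round(2),o["ft_torque"].round(3))
E
```

```text
t: 8.7
eef_pos: [0.4877, -0.226, 0.1146]
orientation: [0.664, 0.747, -0.0, -0.001]
wrist_force: [0.5, 0.6, -0.3]
opening: 0.0611
grip_force: 46.2
yaw now 96.75 t 8.7 p [ 0.4877 -0.226   0.1146] shift [-0.0019  0.004   0.074 ] turn [-0.0016 -0.0009 -0.0001]
[ 0.48  0.6  -0.27] [ 0.001  0.    -0.022]
```

```bash
python3 -m handwheel '[{"x":0,"y":0.002,"z":0.005,"rx":0,"ry":0,"rz":0,"hand":55},{"x":0,"y":0.002,"z":0.015,"rx":0,"ry":0,"rz":0,"hand":55},{"x":0,"y":0.002,"z":0.025,"rx":0,"ry":0,"rz":0,"hand":55},{"x":0,"y":0.002,"z":0.035,"rx":0,"ry":0,"rz":0,"hand":55},{"x":0,"y":0.002,"z":0.045,"rx":0,"ry":0,"rz":0,"hand":55},{"x":0,"y":0.002,"z":0.05,"rx":0,"ry":0,"rz":0,"hand":55},{"x":0,"y":0.002,"z":0.05,"rx":0,"ry":0,"rz":0,"hand":55}]'
python3 - <<'E'
from h import *
go(.4893,-.2265,.056,96.75); o=telemetry.get_obs();print(o["wrist_force"].round(2),o["ft_torque"].round(3))
E
```

```text
t: 9.4
eef_pos: [0.4887, -0.226, 0.0951]
orientation: [0.664, 0.747, -0.0, -0.0]
wrist_force: [0.8, 0.2, -2.6]
opening: 0.0611
grip_force: 46.2
yaw now 96.74 t 9.4 p [ 0.4887 -0.226   0.0951] shift [-0.0015  0.0015  0.0976] turn [-0.0007 -0.0005 -0.0002]
[ 0.76  0.2  -2.61] [ 0.033 -0.003  0.008]
```

```bash
python3 -m handwheel '[{"x":0,"y":0.001,"z":0.01,"rx":0,"ry":0,"rz":0,"hand":55},{"x":0,"y":0.001,"z":0.025,"rx":0,"ry":0,"rz":0,"hand":55},{"x":0,"y":0.001,"z":0.04,"rx":0,"ry":0,"rz":0,"hand":55},{"x":0,"y":0.001,"z":0.055,"rx":0,"ry":0,"rz":0,"hand":55},{"x":0,"y":0.001,"z":0.07,"rx":0,"ry":0,"rz":0,"hand":55},{"x":0,"y":0.001,"z":0.08,"rx":0,"ry":0,"rz":0,"hand":55},{"x":0,"y":0.001,"z":0.09,"rx":0,"ry":0,"rz":0,"hand":55},{"x":0,"y":0.001,"z":0.093,"rx":0,"ry":0,"rz":0,"hand":55},{"x":0,"y":0.001,"z":0.093,"rx":0,"ry":0,"rz":0,"hand":55}]'
python3 - <<'E'
from h import *
go(.4893,-.2265,.058,96.75); o=telemetry.get_obs();print(o["wrist_force"].round(2),o["ft_torque"].round(3))
E
```

```text
t: 10.3
eef_pos: [0.4892, -0.226, 0.0581]
orientation: [0.664, 0.747, -0.0, -0.0]
wrist_force: [-0.0, -0.1, -1.2]
opening: 0.0608
grip_force: 46.2
yaw now 96.74 t 10.3 p [ 0.4892 -0.226   0.0581] shift [-0.0012  0.0001  0.0003] turn [-0.0003 -0.0002 -0.0001]
[-0.02 -0.14 -1.17] [-0.033  0.022 -0.01 ]
```

```bash
python3 -m handwheel '[{"x":0,"y":0,"z":0.008,"rx":0,"ry":0,"rz":0,"hand":55},{"x":0,"y":0,"z":0.008,"rx":0,"ry":0,"rz":0,"hand":72},{"x":0,"y":0,"z":0.008,"rx":0,"ry":0,"rz":0,"hand":80},{"x":0,"y":0,"z":0.008,"rx":0,"ry":0,"rz":0,"hand":80},{"x":0,"y":0,"z":0.008,"rx":0,"ry":0,"rz":0,"hand":80},{"x":0,"y":0,"z":-0.05,"rx":0,"ry":0,"rz":0,"hand":80},{"x":0,"y":0,"z":-0.15,"rx":0,"ry":0,"rz":0,"hand":80},{"x":0,"y":0,"z":-0.25,"rx":0,"ry":0,"rz":0,"hand":80},{"x":-0.12,"y":0,"z":-0.25,"rx":0,"ry":0,"rz":0,"hand":80},{"x":-0.12,"y":0,"z":-0.25,"rx":0,"ry":0,"rz":0,"hand":80}]'
python3 - <<'E'
from h import *
go()
im=vision.get_image("wrist"); s=vision.get_image("scene")
m=vision.camera_model("wrist"); cv2.imwrite("pics/w5.png",im); cv2.imwrite("pics/s5.png",s); np.save("m5.npy",m,allow_pickle=True)
u,v=proj("wrist",[[.49,-.2287,.05]],m)[0].astype(int); print(u,v)
v0=max(0,v-85);a=cv2.resize(im[v0:v0+180,u-90:u+90],None,fx=2.6,fy=2.6,interpolation=cv2.INTER_CUBIC)
b=cv2.resize(s[145:230,305:390],None,fx=3.6,fy=3.6,interpolation=cv2.INTER_CUBIC)
o=np.zeros((480,800,3),np.uint8); o[:a.shape[0],:a.shape[1]]=a; o[:306,480:786]=b; cv2.imwrite("pics/w5c.png",o); print(u-90,v0)
E
```

```text
t: 11.3
eef_pos: [0.4964, -0.2775, 0.16]
orientation: [0.665, 0.747, -0.0, 0.003]
wrist_force: [-1.1, 0.3, -1.0]
opening: 0.08
grip_force: 0.0
yaw now 96.59 t 11.3 p [ 0.4964 -0.2775  0.16  ] shift [0. 0. 0.] turn [0.0043 0.0052 0.    ]
279 150
189 65
```

View pics/w5c.png

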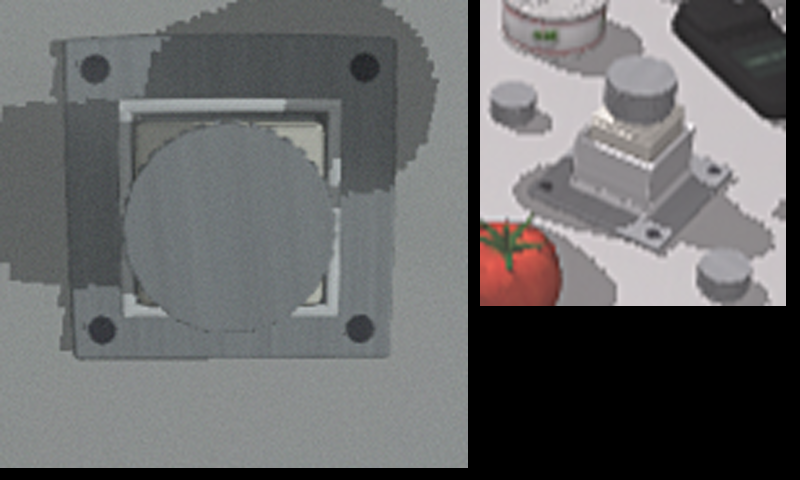

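The sleeve stands round the jar, with the rim at crop 120–341, 98–318 and the cap at (230,226). I'll check from the rim's apparent size that it is fully home.

```bash
python3 - <<'E'
from h import *
m=np.load("m5.npy",allow_pickle=True).item()
f=lambda u,v,z: at_z("wrist",u/2.6+189-.3,v/2.6+65-.3,z,m)
for z in (.045,.05,.055,.06):
    c=np.array([f(u,v,z)[:2] for u,v in [(120,100),(341,97),(340,317),(121,317)]]); e=np.roll(c,-1,0)-c
    print(z,c.mean(0).round(4),np.linalg.norm(e,axis=1).round(4),(np.degrees(np.arctan2(e[:,1],e[:,0]))%90).round(1))
print("cap",f(230,226,.098).round(4), "w", np.linalg.norm(f(124,226,.098)-f(335,226,.098)).round(4))
h=np.array([f(u,v,.006)[:2] for u,v in [(95,68),(364,67),(360,328),(102,330)]]);print("holes",h.mean(0).round(4),np.linalg.norm(h[0]-h[1]).round(4))
s=cv2.imread("pics/s5.png")
ms=vision.camera_model("scene")
# predicted scene px of sleeve corners at home
c,si=np.cos(np.radians(6.7)),np.sin(np.radians(6.7))
for zz in (.05,.056): print(zz,[(((p-[305,145])*3.6+[480,0]).round().tolist()) for p in proj("scene",[[.4897+c*a-si*b,-.2295+si*a+c*b,zz] for a,b in ((-.031,.031),(.031,.031),(-.031,-.031))],ms)])
print(telemetry.get_obs()["qpos"].round(3))
go(.489,-.2275,.095,96.75)
E
```

```text
0.045 [ 0.4879 -0.225 ] [0.0616 0.0631 0.0635 0.0624] [7.4 7.5 6.6 5.8]
0.05 [ 0.4878 -0.2246] [0.0603 0.0618 0.0621 0.061 ] [7.4 7.5 6.6 5.8]
0.055 [ 0.4878 -0.2242] [0.059  0.0605 0.0608 0.0597] [7.4 7.5 6.6 5.8]
0.06 [ 0.4878 -0.2238] [0.0578 0.0592 0.0595 0.0584] [7.4 7.5 6.6 5.8]
cap [ 0.488  -0.2246  0.098 ] w 0.0465
holes [ 0.4875 -0.2251] 0.0874
0.05 [[650.0, 162.0], [574.0, 129.0], [694.0, 118.0]]
0.056 [[651.0, 155.0], [574.0, 123.0], [695.0, 111.0]]
[-0.506  0.217 -0.129  1.226  0.     0.948]
yaw now 96.65 t 11.4 p [ 0.4947 -0.2744  0.1581] shift [ 0.118  -0.0007  0.1577] turn [-0.0002 -0.0004 -0.0022]
```

```bash
python3 - <<'E'
from h import *
m=vision.camera_model("wrist"); im=vision.get_image("wrist"); cv2.imwrite("pics/w6.png",im)
x0,y0=189,65
# rim fit on settled image, and the cap circle by Hough
g=cv2.cvtColor(im,cv2.COLOR_BGR2GRAY)
ci=cv2.HoughCircles(cv2.medianBlur(g[60:250,190:380],3),cv2.HOUGH_GRADIENT,1,200,param1=80,param2=15,minRadius=34,maxRadius=46)
print(ci); 
for c in (ci[0] if ci is not None else []): print("cap",at_z("wrist",c[0]+190,c[1]+60,.098,m).round(4))
for th in (150,165): print(rimfit(im,(200,80,360,215),th,"wrist",.05,m))
go(.4893,-.2285,.088,96.75)
E
```

```text
[[[ 89.5 102.5  43.2]]]
cap [ 0.4901 -0.2307  0.098 ]
(array([ 479.2, -202.1]), array([44. ,  5.1]), 6.3, 201)
(array([ 520.8, -249.3]), array([18. ,  9.1]), 63.0, 67)
yaw now 96.7 t 11.45 p [ 0.4945 -0.2736  0.1578] shift [0.1133 0.0005 0.1745] turn [-0.0011 -0.0012 -0.0011]
```

```bash
python3 -m handwheel '[{"x":0.06,"y":0.0015,"z":0,"rx":0,"ry":0,"rz":0,"hand":76},{"x":0.112,"y":0.0015,"z":0,"rx":0,"ry":0,"rz":0,"hand":76},{"x":0.112,"y":0.0015,"z":0,"rx":0,"ry":0,"rz":0,"hand":76},{"x":0.112,"y":0.0015,"z":0.08,"rx":0,"ry":0,"rz":0,"hand":76},{"x":0.112,"y":0.0015,"z":0.15,"rx":0,"ry":0,"rz":0,"hand":76},{"x":0.112,"y":0.0015,"z":0.174,"rx":0,"ry":0,"rz":0,"hand":76},{"x":0.112,"y":0.0015,"z":0.174,"rx":0,"ry":0,"rz":0,"hand":76},{"x":0.112,"y":0.0015,"z":0.174,"rx":0,"ry":0,"rz":0,"hand":76}]' 110
python3 - <<'E'
from h import *
go(.4897,-.229,.088,96.75)
m=vision.camera_model("wrist"); im=vision.get_image("wrist"); cv2.imwrite("pics/w7.png",im)
cv2.imwrite("pics/w7c.png",cv2.resize(im[180:400,130:430],None,fx=2,fy=2))
E
```

```text
t: 12.25
eef_pos: [0.4906, -0.2293, 0.0895]
orientation: [0.664, 0.747, 0.0, 0.0]
wrist_force: [0.2, -0.0, 0.5]
opening: 0.0761
grip_force: 0.0
yaw now 96.75 t 12.25 p [ 0.4906 -0.2293  0.0895] shift [ 0.0011 -0.0022  0.0038] turn [ 0.0007  0.0005 -0.    ]
```

View pics/w7c.png

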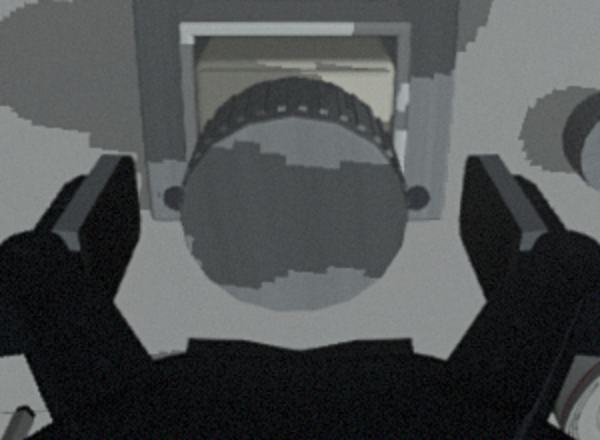

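The cap (crop 294,212) sits about 1 mm left of the jaws' centre line (299). I'll correct that and grip.

```bash
python3 -m handwheel '[{"x":0.001,"y":-0.0025,"z":0.002,"rx":0,"ry":0,"rz":0,"hand":76},{"x":0.001,"y":-0.0025,"z":0.002,"rx":0,"ry":0,"rz":0,"hand":60},{"x":0.001,"y":-0.0025,"z":0.002,"rx":0,"ry":0,"rz":0,"hand":52},{"x":0.001,"y":-0.0025,"z":0.002,"rx":0,"ry":0,"rz":0,"hand":40},{"x":0.001,"y":-0.0025,"z":0.002,"rx":0,"ry":0,"rz":0,"hand":40},{"x":0.001,"y":-0.0025,"z":0.002,"rx":0,"ry":0,"rz":0,"hand":40},{"x":0.001,"y":-0.0025,"z":0.002,"rx":0,"ry":0,"rz":0,"hand":40},{"x":0.001,"y":-0.0025,"z":0.002,"rx":0,"ry":0,"rz":0,"hand":40}]' 110
python3 - <<'E'
from h import *
go(); o=telemetry.get_obs();print(o["wrist_force"].round(2),o["ft_torque"].round(3))
E
```

```text
t: 13.1
eef_pos: [0.4894, -0.229, 0.0891]
orientation: [0.664, 0.747, 0.0, 0.001]
wrist_force: [-1.6, 0.4, 6.7]
opening: 0.0451
grip_force: 111.3
yaw now 96.74 t 13.1 p [ 0.4894 -0.229   0.0891] shift [0. 0. 0.] turn [0.0013 0.001  0.    ]
[-1.62  0.42  6.72] [ 0.114  0.441 -0.006]
```

```bash
python3 -m handwheel '[{"x":0,"y":0,"z":0,"rx":0,"ry":0,"rz":-0.06,"hand":40},{"x":0,"y":0,"z":0,"rx":0,"ry":0,"rz":-0.12,"hand":40},{"x":0,"y":0,"z":0,"rx":0,"ry":0,"rz":-0.18,"hand":40},{"x":0,"y":0,"z":0,"rx":0,"ry":0,"rz":-0.24,"hand":40},{"x":0,"y":0,"z":0,"rx":0,"ry":0,"rz":-0.3,"hand":40},{"x":0,"y":0,"z":0,"rx":0,"ry":0,"rz":-0.36,"hand":40},{"x":0,"y":0,"z":0,"rx":0,"ry":0,"rz":-0.42,"hand":40},{"x":0,"y":0,"z":0,"rx":0,"ry":0,"rz":-0.48,"hand":40}]'
python3 - <<'E'
from h import *
go(); o=telemetry.get_obs();print(o["wrist_force"].round(2),o["ft_torque"].round(3))
m=vision.camera_model("wrist"); im=vision.get_image("wrist"); cv2.imwrite("pics/w8.png",im); np.save("m8.npy",m,allow_pickle=True)
E
```

```text
t: 13.9
eef_pos: [0.49, -0.2291, 0.0891]
orientation: [0.512, 0.859, 0.0, 0.001]
wrist_force: [0.6, -0.3, 5.4]
opening: 0.0454
grip_force: 111.3
yaw now 118.44 t 13.9 p [ 0.49   -0.2291  0.0891] shift [0. 0. 0.] turn [0.0019 0.0022 0.    ]
[ 0.57 -0.27  5.4 ] [ 0.058  0.06  -0.106]
```

View pics/w8.png

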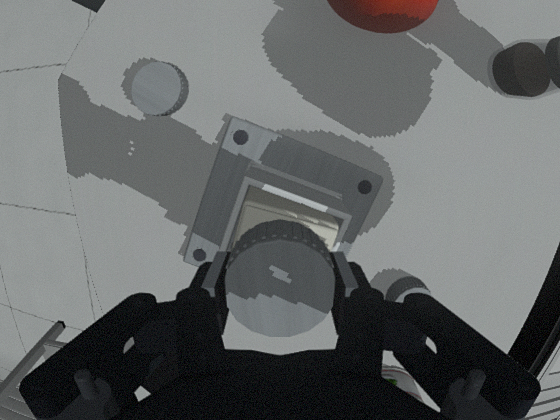

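The jar has turned slightly inside the sleeve and now leans on its walls, and the cap is following the jaws. I'll keep twisting.

```bash
python3 -m handwheel '[{"x":0,"y":0,"z":0,"rx":0,"ry":0,"rz":-0.08,"hand":40},{"x":0,"y":0,"z":0,"rx":0,"ry":0,"rz":-0.16,"hand":40},{"x":0,"y":0,"z":0,"rx":0,"ry":0,"rz":-0.24,"hand":40},{"x":0,"y":0,"z":0,"rx":0,"ry":0,"rz":-0.32,"hand":40},{"x":0,"y":0,"z":0,"rx":0,"ry":0,"rz":-0.4,"hand":40},{"x":0,"y":0,"z":0,"rx":0,"ry":0,"rz":-0.48,"hand":40},{"x":0,"y":0,"z":0,"rx":0,"ry":0,"rz":-0.56,"hand":40},{"x":0,"y":0,"z":0,"rx":0,"ry":0,"rz":-0.56,"hand":40}]'
python3 - <<'E'
from h import *
go(); o=telemetry.get_obs();print(o["wrist_force"].round(2),o["ft_torque"].round(3))
E
python3 -m handwheel '[{"x":0,"y":0,"z":0,"rx":0,"ry":0,"rz":-0.08,"hand":40},{"x":0,"y":0,"z":0,"rx":0,"ry":0,"rz":-0.16,"hand":40},{"x":0,"y":0,"z":0,"rx":0,"ry":0,"rz":-0.24,"hand":40},{"x":0,"y":0,"z":0,"rx":0,"ry":0,"rz":-0.32,"hand":40},{"x":0,"y":0,"z":0,"rx":0,"ry":0,"rz":-0.4,"hand":40},{"x":0,"y":0,"z":0,"rx":0,"ry":0,"rz":-0.48,"hand":40},{"x":0,"y":0,"z":0,"rx":0,"ry":0,"rz":-0.54,"hand":40},{"x":0,"y":0,"z":0,"rx":0,"ry":0,"rz":-0.54,"hand":40},{"x":0,"y":0,"z":0,"rx":0,"ry":0,"rz":-0.54,"hand":40}]'
python3 - <<'E'
from h import *
go(); o=telemetry.get_obs();print(o["wrist_force"].round(2),o["ft_torque"].round(3))
m=vision.camera_model("wrist"); im=vision.get_image("wrist"); cv2.imwrite("pics/w9.png",im); np.save("m9.npy",m,allow_pickle=True)
E
```

```text
t: 14.75
eef_pos: [0.4902, -0.2292, 0.0893]
orientation: [0.312, 0.95, -0.0, 0.001]
wrist_force: [0.8, 0.0, 6.1]
opening: 0.0452
grip_force: 111.7
yaw now 143.62 t 14.75 p [ 0.4902 -0.2292  0.0893] shift [0. 0. 0.] turn [0.0011 0.0034 0.    ]
[0.76 0.01 6.14] [0.095 0.01  0.052]
t: 15.65
eef_pos: [0.4907, -0.2294, 0.0901]
orientation: [0.106, 0.994, -0.001, 0.002]
wrist_force: [0.9, 1.3, 9.9]
opening: 0.0454
grip_force: 112.0
yaw now 167.85 t 15.65 p [ 0.4907 -0.2294  0.0901] shift [0. 0. 0.] turn [-0.0008  0.0056 -0.    ]
[0.91 1.26 9.95] [0.199 0.024 0.013]
```

View pics/w9.png

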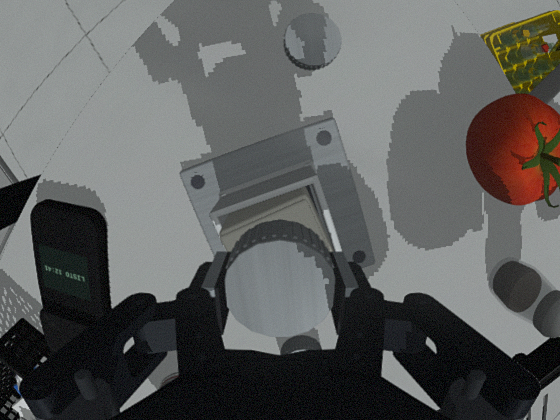

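The upward force is now about 10 N, so the plug is pushing and the lugs are free. The jar has leaned about 8–9° in the sleeve, so I'll add 4° and start a gentle lift.

```bash
python3 -m handwheel '[{"x":0,"y":0,"z":0,"rx":0,"ry":0,"rz":-0.09,"hand":40},{"x":0,"y":0,"z":0,"rx":0,"ry":0,"rz":-0.09,"hand":40},{"x":0,"y":0,"z":-0.003,"rx":0,"ry":0,"rz":-0.09,"hand":40},{"x":0,"y":0,"z":-0.006,"rx":0,"ry":0,"rz":-0.09,"hand":40},{"x":0,"y":0,"z":-0.009,"rx":0,"ry":0,"rz":-0.09,"hand":40},{"x":0,"y":0,"z":-0.012,"rx":0,"ry":0,"rz":-0.09,"hand":40},{"x":0,"y":0,"z":-0.012,"rx":0,"ry":0,"rz":-0.09,"hand":40}]'
python3 - <<'E'
from h import *
go(.4895,-.2290,.135); o=telemetry.get_obs();print(o["wrist_force"].round(2),o["ft_torque"].round(3))
E
```

```text
t: 16.4
eef_pos: [0.4889, -0.2287, 0.0924]
orientation: [0.071, 0.997, 0.0, -0.0]
wrist_force: [0.8, 0.5, -1.0]
opening: 0.0451
grip_force: 112.1
yaw now 171.89 t 16.4 p [ 0.4889 -0.2287  0.0924] shift [-0.0014 -0.0004 -0.1064] turn [ 0.0002 -0.0009 -0.    ]
[ 0.78  0.45 -1.01] [ 0.015 -0.046  0.056]
```

```bash
python3 -m handwheel '[{"x":0,"y":0,"z":-0.01,"rx":0,"ry":0,"rz":0,"hand":40},{"x":0,"y":0,"z":-0.03,"rx":0,"ry":0,"rz":0,"hand":40},{"x":0,"y":0,"z":-0.05,"rx":0,"ry":0,"rz":0,"hand":40},{"x":0,"y":0,"z":-0.07,"rx":0,"ry":0,"rz":0,"hand":40},{"x":0,"y":0,"z":-0.09,"rx":0,"ry":0,"rz":0,"hand":40},{"x":0,"y":0,"z":-0.105,"rx":0,"ry":0,"rz":0,"hand":40},{"x":0,"y":0,"z":-0.105,"rx":0,"ry":0,"rz":0,"hand":40},{"x":0,"y":0,"z":-0.105,"rx":0,"ry":0,"rz":0,"hand":40},{"x":0,"y":0,"z":-0.105,"rx":0,"ry":0,"rz":0,"hand":40}]'
python3 - <<'E'
from h import *
go(.4895,-.2290,.1351); o=telemetry.get_obs();print(o["wrist_force"].round(2))
im=vision.get_image("wrist"); s=vision.get_image("scene"); t=vision.get_image("top"); ms=vision.camera_model("scene")
cv2.imwrite("pics/s10.png",s)
a=cv2.resize(im[130:380,130:430],None,fx=1.5,fy=1.5); b=cv2.resize(s[130:230,300:400],None,fx=3.5,fy=3.5,interpolation=cv2.INTER_CUBIC); 
o=np.zeros((380,800,3),np.uint8); o[:375,:450]=a; o[:350,450:]=b; cv2.imwrite("pics/f10.png",o)
print("sleeve rim z .05 corners",[(((p-[300,130])*3.5+[450,0]).round().tolist()) for p in proj("scene",[[.4897+.993*a-.117*b,-.2295+.117*a+.993*b,.05] for a,b in ((-.031,.031),(.031,.031),(-.031,-.031))],ms)])
print("mouth, rim",[(((p-[300,130])*3.5+[450,0]).round().tolist()) for p in proj("scene",[[.4897,-.229,.093],[.4897,-.229,.118]],ms)])
E
```

```text
t: 17.3
eef_pos: [0.489, -0.2288, 0.1343]
orientation: [0.071, 0.997, 0.0, -0.0]
wrist_force: [0.6, -0.2, -0.7]
opening: 0.0456
grip_force: 112.2
yaw now 171.9 t 17.3 p [ 0.489  -0.2288  0.1343] shift [-0.0013 -0.0004 -0.0019] turn [ 0.0002 -0.0008 -0.    ]
[ 0.56 -0.19 -0.69]
sleeve rim z .05 corners [[633.0, 210.0], [558.0, 178.0], [676.0, 167.0]]
mouth, rim [[622.0, 125.0], [625.0, 96.0]]
```

View pics/f10.png

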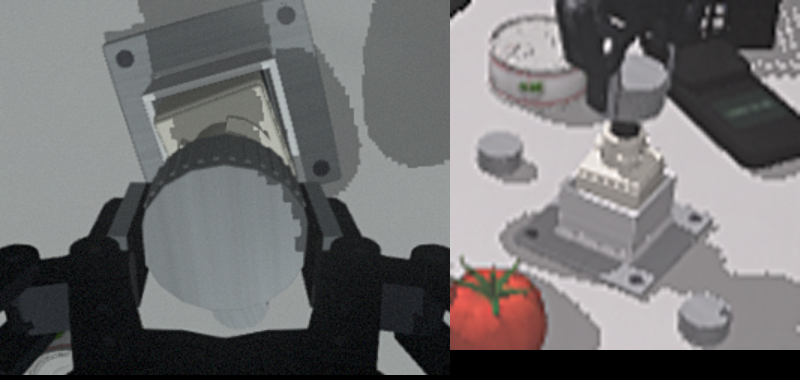

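The cap is held level over the open mouth (plug at 627,128), the sleeve is down at its predicted home corners, and the jar is on its block. The mill and olives were never touched.

```bash
python3 -c "
from h import *
print(telemetry.get_obs()['dq'].round(3)); print(job.hand_in())"
```

```text
[ 0.    -0.001  0.001 -0.001 -0.001  0.002]
the job is handed in; nothing more can be done
None
```

The job is handed in at about 17.5 s of robot time: the sleeve is home round the jar and block, and the cap is unscrewed and held level and still about 2.5 cm over the mouth; the judge's verdict was not shown.

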